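# Plug the test gauge into the bench air coupler

## Robot

A 6-joint arm with a two-finger parallel gripper is mounted at the origin on the work surface. World frame = base frame: x ahead of the robot, y to its left, z up, the work surface at z = 0. Lengths are in m, angles in rad, forces in N, time in s.
With the tool pointing down it reaches from about 0.225 to 0.875 m from the base axis. Payload 3.4 kg.
Tool frame: the origin (TCP) lies between the finger pads; the fingertips stand 8 mm ahead of it and the grasp point (between the pads) lies 11 mm behind it; z points along the fingers, y is the line along which they close (so a half turn about z gives the same grasp; the last joint's range is limited). The gripper opens to 85 mm and grips with 20 to 120 N. Pads are 22 mm wide; open, the fingers measure 114 mm over their backs; the gripper's body (76 mm by 85 mm) begins 54 mm behind the grasp point. The pads swing forward as they close: fully open they stand 13 mm farther back than shut.
Start: joints at [-1.314, 0.276, 1.505, -0, 1.361, -0.121], TCP at [0.212, -0.534, 0.239] pointing down, gripper open.
Joint ranges: [-2.89, 2.89], [-0.75, 2.08], [0.22, 2.7], [-1.18, 4.32], [0.11, 2.71], [-2.7, 2.7]. Speed limits (rad/s): [2.57, 2.57, 3.14, 3.14, 3.14, 3.14].

## Interface

Orientations are given as a unit quaternion [w, x, y, z].
In Python, from rig import manip, optics, finder gives the robot as it stands.
- The arm moves only by the tool servo_tool, never from a script. Its argument "increments" is a list of rows, each a list of 7 numbers: the shift along the tool's x, y, z in cm, then the turn, a rotation vector about the tool's x, y, z in degrees, then the closure, from -1 (fully open) to 1 (shut). In form: [[x, y, z, rx, ry, rz, gripper], ...]. A call has exactly 5 rows; each row shifts and turns the commanded pose from where the row before left it, along the tool's axes as they then stand; what a row does not reach is not made up. A row lasts 1/10 s, in which the tool goes at most 50 mm and 8.59 degrees, less where a joint would pass 70% of its speed; a pose out of reach is approached as far as the arm can. A call is refused whole if a number of a shift passes 5 or a number of a turn 8.59, either way. A call with a gripper value outside its range is refused whole. The fingers move at their own pace and stop on an object; "squeeze" is the grip in N (left out, the last holds). Time passes only in rows, so rows that do not move let the fingers close, or fill a call up. It gives the time, the measured TCP pose, the force, the opening and the grip force at its end, in the units of the state.
- manip.get_state(): the state, without advancing time (a new reading comes with each control period).
- optics.get_image(name): name is "scene" or "top" or "wrist"; returns the picture (420x560x3 uint8, red, green, blue); there is no depth.
- optics.get_calibration(name): a dict with "fov_y" (degrees; the focal length in pixels is half the picture's height over the tangent of half this angle, whatever the lens; pixels are square), "cx", "cy" (the principal point, pixels), "dist_coeffs" ([k1, k2, p1, p2, k3] as OpenCV has them; the pictures are not rectified), "world_to_cam" (4x4, takes a point from world to camera coordinates). Camera axes: x right, y down, z forward; pixel columns grow to the right and rows downward; lengths in m; the calibration is good to about 2 mm. A picture is of the moment at which its call begins: read the wrist's pose just before it. get_calibration takes no time and is no camera call; for the wrist camera it gives the pose at the moment of the call.
- manip.sign_off(): hands the job in; it is judged then, once.
Trained networks look in the newest picture that a camera, given by its name, has taken for a name from the list of things; names that differ only in an ending like _2 or _b are one class to them, and where a whole thing is asked for, a point or a joint stands for the part that bears it (a point fixed in the world has none). Each returns a list of dicts, best first, with "p" (0 to 1); they miss things now and then, are a little off and sometimes report something else, mostly with a low value. They report only what shows in the picture. A call takes as long as a camera call. They do not tell look-alikes from the thing itself.
- finder.silhouettes(label, camera): "region" (420x560 bool, what is visible of it) and "box" ([centre column, centre row, width, height] in pixels, round what is visible of it).
- finder.tip_of(label, camera): "at" ([column, row] in pixels: a listed point, or the origin of a listed thing).
The state is a dict: "clock": time; "qpos": joint angles; "qd": joint speeds; "effort": joint torques, N m; "position": TCP position; "ee_rot": TCP orientation; "contact_force": force on the tool from outside, world axes, zero at the start; "moment": the same for the moment, N m; "width": finger opening in m; "gripper_force": force on a finger pad.
Only numpy, scipy, OpenCV 4.12 (cv2) and the standard library are available. Lean on these libraries where they do the work, as an engineer would, in place of code of your own. Each camera call takes 0.05 s, during which the arm holds its last target. There are 200 camera calls.

## Task

Put the round pressure gauge from the wooden rack onto the bench air manifold: first pull the coupler's sleeve back (down) until it stays back by itself, let go of it, then push the gauge's plug straight down into the coupler until its collar is home on the mouth and the sleeve has sprung fully forward (up), and let go. The coupler can shift a few millimetres in its mount, so feel for the hole and never press the gauge against the coupler or manifold with more than about 30 N; leave the other fittings and tools where they are.

Things in the scene. Friction and masses are not known exactly. Their poses are not given: they have to be found in the camera images.
- manifold: Fixed aluminium air manifold block 130 x 130 x 40 mm, origin at the centre of its underside, z up, sides along its x and y, two brass pipe stubs on its +x side. On top, in a low square frame (76 mm outside, bars 6 mm wide and high), stands the upright brass coupler on a 52 mm square foot, with a steel sleeve round it.
- foot (a point): Fixed point at the centre of the block's top. The coupler's foot is clamped only by friction: it starts up to 6 mm off this centre along the block's x and along its y, NOT measured. About 3 N of side force slides it (stops at +-6 mm); it stays where left, cannot turn or tilt. Gripping the sleeve along a block axis slides it to within about 2 mm of mid-grip on that axis, on the side it came from.
- socket (a point): Fixed point on the block's vertical centre line, 104 mm above the block's origin, level with the coupler's mouth rim: where the mouth's centre would be if the coupler sat centred. The real mouth is up to 6 mm off along each of the block's x and y. Rim outer diameter 30 mm, bore diameter 20 mm, straight down, no chamfer.
- rim (a point): Fixed point on the block's centre line, 75 mm above the block's origin, level with the top of the sleeve's rim when the sleeve is forward. Sleeve: knurled, diameter 40 mm, with a rim of 48 mm diameter and 5 mm height at its lower end. Forward it spans 70 to 102 mm above the block's origin (rim 70 to 75); back, 12 mm lower. Like the coupler it is up to 6 mm off sideways.
- sleeve (a joint): Sleeve travel in m: 0 forward (up), 0.012 pulled back (down, hard stop). A spring pushes it forward with 12 N, falling to nothing at 8.5 mm; beyond that it snaps over and stays back, held with 7 N. Forward, jaws block the bore. When back, the plug meets a trip pin 3.8 mm before home (12 to 16 N); 2 mm before home it gives way and the sleeve springs forward, locking the plug.
- gauge: Gauge to be fitted, 0.12 to 0.24 kg, upright in one of the rack's holes. Origin at the centre of its plug's lower end, z up the plug. Plug 34 mm long, diameter 17.6 mm, tip tapered to 15 mm over the lowest 3 mm, groove 12 to 22 mm up; brass collar, diameter 26 mm, 34 to 44 mm up. Home: collar on the mouth rim, origin 34 mm below the rim (70 mm above the block's origin). Any yaw.
- case (a point): Centre of the gauge's dark steel round case, 72 mm above the gauge's origin: diameter 52 mm (top 98 mm above the origin), 26 mm thick along the gauge's x axis, flat faces at x = +-13 mm (good to grip), white dial on the -x face.
- filter: Another fitting in the rack, to be left: same plug and collar, with a clear round bowl 36 mm in diameter, top 92 mm above its origin (lower end of the plug).
- blank: Another fitting in the rack, to be left: same plug and collar, with a plain steel button 28 mm in diameter, top 68 mm above its origin (lower end of the plug).
- rack: Fixed dark wooden rack 60 x 240 x 45 mm, origin at the centre of its underside. Three through holes of 20 mm diameter on its y axis at y = -75, 0 and +75 mm; the fittings hang in them by their collars, plug tips 11 mm above the bench.
- wrench: Loose spanner 170 mm long, lying on the bench; leave it.
- screwdriver: Loose screwdriver lying on the bench; leave it.
- tape: Loose grey tape roll, 90 mm in diameter, 24 mm high; leave it.
- oiler: Loose white oil bottle, 50 mm in diameter, 130 mm high; leave it.
Not all that is in view belongs to the job. What is meant by the gauge is not blue, green or red, and is the larger of those in its own colour.

How it is judged:
By the outcome, as a careful person would: the job done as asked, in the order asked, and still so for the second after the job is handed in, with the robot touching nothing.
It also fails if it takes over 70 s, if anything falls off the work surface, if the arm or the gripper's body presses on something with over 40 N, if the wrist force passes 120 N, or if a joint passes its speed limit or range.

## Working session

There is one attempt and no reset: what is moved stays moved. The work goes in short steps, Python scripts to look and compute and a tool call to move; the robot and the scene stay as the last step left them, time stands still between calls to the robot, and variables do not carry over. Pictures are saved under pics/ and viewed, at most 12 in all, crops included, and the job is handed in when it is done.

Besides the shell and the picture viewer there is one more tool, called after "Request:" as name(argument=value, ...) on one line, values as JSON. servo_tool: Moves the arm, as the interface text tells. Its arguments: {"type":"object","properties":{"increments":{"type":"array","items":{"type":"array","items":{"type":"number"}}},"squeeze":{"type":"number"}},"required":["increments"]}

```bash
mkdir -p pics; ls; cat > h.py <<'E'
import numpy as np,cv2
from rig import manip,optics,finder
def cal(n):
    c=optics.get_calibration(n); f=210/np.tan(np.radians(c['fov_y'])/2)
    K=np.array([[f,0,c['cx']],[0,f,c['cy']],[0,0,1.]]); return K,np.array(c['dist_coeffs'],float),np.array(c['world_to_cam'])
def onz(n,px,z,c=None):
    K,d,T=c or cal(n); u=cv2.undistortPoints(np.array([[px]],float),K,d)[0,0]
    R,t=T[:3,:3],T[:3,3]; o=-R.T@t; r=R.T@np.array([u[0],u[1],1]); return o+r*(z-o[2])/r[2]
def proj(n,P,c=None):
    K,d,T=c or cal(n); P=np.atleast_2d(P).astype(float)
    return cv2.projectPoints(P,cv2.Rodrigues(T[:3,:3])[0],T[:3,3],K,d)[0][:,0]
def ray(n,px):
    K,d,T=cal(n); u=cv2.undistortPoints(np.array([[px]],float),K,d)[0,0]
    R,t=T[:3,:3],T[:3,3]; r=R.T@np.array([u[0],u[1],1]); return -R.T@t, r/np.linalg.norm(r)
def tri(rays):
    A=np.zeros((3,3));b=np.zeros(3);
    for o,r in rays: M=np.eye(3)-np.outer(r,r);A+=M;b+=M@o
    p=np.linalg.solve(A,b); return p,[np.linalg.norm((np.eye(3)-np.outer(r,r))@(p-o)) for o,r in rays]
def save(n,name):
    im=optics.get_image(n); cv2.imwrite('pics/'+name,im[...,::-1]); return im
E
python3 - <<'E'
from h import *
a=save('scene','a.png');b=save('top','b.png')
for n in('scene','top'):
  for l in('gauge','case','socket','foot','rim','filter','blank','rack','manifold'):
    print(n,l,[(np.round(x['at'],1).tolist(),round(x['p'],2)) for x in finder.tip_of(l,n)][:5])
cv2.imwrite('pics/ab.png',cv2.resize(np.hstack([a,b]),(800,300),interpolation=cv2.INTER_AREA)[...,::-1])
print(manip.get_state())
E
```

```text
pics
scene gauge [([91.2, 273.7], 0.91), ([155.8, 219.4], 0.7), ([137.4, 250.4], 0.58), ([119.6, 234.4], 0.58)]
scene case [([127.9, 237.2], 0.71), ([84.3, 263.1], 0.69), ([148.3, 276.0], 0.68), ([143.2, 202.2], 0.64), ([111.3, 220.6], 0.62)]
scene socket [([343.8, 188.8], 0.66)]
scene foot [([345.6, 204.8], 0.91)]
scene rim [([348.8, 197.2], 0.86), ([256.2, 178.6], 0.54)]
scene filter [([194.4, 234.4], 0.52)]
scene blank [([164.8, 241.2], 0.7)]
scene rack [([164.2, 244.7], 0.68), ([337.8, 276.4], 0.31)]
scene manifold [([341.3, 214.7], 0.59)]
top gauge [([441.8, 230.0], 0.9), ([381.9, 278.3], 0.7), ([420.8, 270.3], 0.58), ([404.6, 239.5], 0.54), ([394.3, 203.1], 0.52)]
top case [([393.1, 273.7], 0.83), ([455.0, 224.8], 0.74), ([412.7, 238.2], 0.52), ([401.0, 199.5], 0.49), ([428.6, 268.9], 0.46)]
top socket [([205.1, 203.2], 0.82)]
top foot [([207.5, 208.0], 0.8)]
top rim [([203.9, 204.3], 0.89)]
top filter [([349.8, 237.6], 0.52)]
top blank [([378.3, 238.8], 0.65)]
top rack [([378.0, 239.4], 0.81)]
top manifold [([208.2, 209.9], 0.97)]
{'clock': 1.0, 'qpos': array([-1.31403918e+00,  2.75907395e-01,  1.50488868e+00, -1.48466997e-05,
        1.36068811e+00, -1.21006972e-01]), 'qd': array([ 0.00052497,  0.00065044,  0.0013416 , -0.00021371,  0.00171436,
       -0.00099388]), 'effort': array([ 1.19724540e-03, -4.16656172e+01, -2.46102852e+01, -2.15276154e-04,
        2.00905652e-04, -9.18843796e-06]), 'position': array([ 0.212082  , -0.53450407,  0.23932831]), 'ee_rot': array([ 5.46029203e-05,  9.82214462e-01,  1.87762475e-01, -3.56505820e-06]), 'contact_force': array([ 0.47807278, -1.04394355, -0.72930765]), 'moment': array([-0.03150758,  0.00893398, -0.07281555]), 'gripper_force': 0.0, 'width': 0.0851906768633477}
```

View pics/a.png

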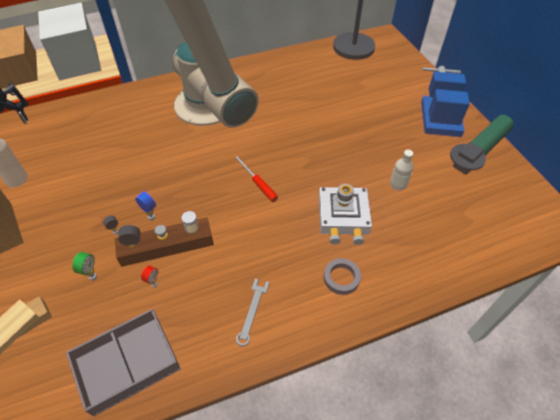

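View pics/b.png

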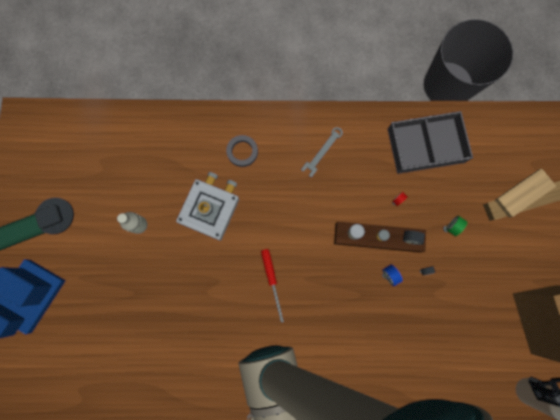

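Candidates for the gauge:

| Candidate | Scene pixel | Top pixel |
|---|---|---|
| Dark case in the rack | 128,235 | 413,238 |
| Small dark one | 111,222 | 428,270 |
| Blue | 146,202 | 393,274 |
| Green | 84,264 | 457,226 |
| Red | 150,275 | 401,199 |

I choose the larger dark one, which stands in the rack. The manifold is at scene (345,210) and top (208,209).

```bash
python3 - <<'E'
from h import *
import itertools
optics.get_image('scene');im=optics.get_image('top')
def box(l,c,sel=None):
    r=finder.silhouettes(l,c); return r
for l,z in(('manifold',.04),('rack',.045)):
    r=finder.silhouettes(l,'top')[0]; m=r['region'].astype(np.uint8)
    if l=='manifold':  # cut stubs
        m=cv2.morphologyEx(m,cv2.MORPH_OPEN,np.ones((15,15),np.uint8))
    pts=cv2.findContours(m,cv2.RETR_EXTERNAL,cv2.CHAIN_APPROX_NONE)[0]; pts=max(pts,key=len)[:,0]
    W=np.array([onz('top',p,z)[:2] for p in pts])
    print(l,r['p'],r['box'],cv2.minAreaRect((W*1000).astype(np.float32)))
for l,a,b,z in(('case',(127.9,237.2),(412.7,238.2),.106),('socket',(343.8,188.8),(205.1,203.2),.104),('foot',(345.6,204.8),(207.5,208),.04),('rim',(348.8,197.2),(203.9,204.3),.075)):
    p,e=tri([ray('scene',a),ray('top',b)]); print(l,p.round(4),np.round(e,4),'top@z',onz('top',b,z).round(4))
for n in('filter','blank'): pass
print('filt/blank tops',onz('top',(357,231),.126),onz('top',(384,236),.102))
print('stubs',onz('top',(211,179),.02),onz('top',(231,186),.02))
cv2.imwrite('pics/c.png',np.hstack([cv2.resize(im[190:290,330:470],(560,400),interpolation=cv2.INTER_CUBIC)])[...,::-1])
E
```

```text
manifold 0.91 [208.1, 206.2, 65.3, 70.2] ((590.8394775390625, 220.06011962890625), (138.89671325683594, 142.45156860351562), 67.88629913330078)
rack 0.8 [379.6, 235.3, 95.1, 27.8] ((512.3872680664062, -245.61764526367188), (246.5906219482422, 66.68478393554688), 84.9162368774414)
case [ 0.5058 -0.325   0.0733] [0.0009 0.0009] top@z [ 0.5022 -0.3151  0.106 ]
socket [0.5872 0.2155 0.1168] [0.0001 0.0001] top@z [0.5896 0.2177 0.104 ]
foot [0.5885 0.2248 0.0472] [0.0043 0.0043] top@z [0.5882 0.2219 0.04  ]
rim [0.592  0.2282 0.0821] [0.0037 0.0037] top@z [0.592  0.2259 0.075 ]
filt/blank tops [ 0.51709973 -0.17027942  0.126     ] [ 0.50765543 -0.24360788  0.102     ]
stubs [0.67518762 0.21842571 0.02      ] [0.65526705 0.16126063 0.02      ]
```

View pics/c.png

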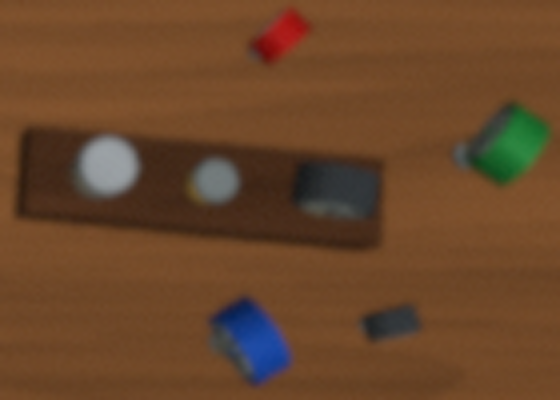

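The crop shows the dark gauge in the rack at crop (337,190), with its pale dial on the robot side. The filter and blank stand beside it, and the small dark look-alike lies loose at crop (390,322). Next I move over the manifold.

Request:
servo_tool(increments=[[3.7, -3.31, 0, 0, 0, 0, -1], [3.7, -3.31, 0, 0, 0, 0, -1], [3.7, -3.31, 0, 0, 0, 0, -1], [3.7, -3.31, 0, 0, 0, 0, -1], [3.7, -3.31, 0, 0, 0, 0, -1]])

```text
clock: 1.7
position: [0.3235, -0.3107, 0.2395]
ee_rot: [0.0, 0.982, 0.187, 0.0]
contact_force: [0.8, 0.3, 0.0]
width: 0.0853
gripper_force: 0.0
```

Request:
servo_tool(increments=[[3.7, -3.31, 0, 0, 0, 0, -1], [3.7, -3.31, 0, 0, 0, 0, -1], [3.7, -3.31, 0, 0, 0, 0, -1], [3.7, -3.31, 0, 0, 0, 0, -1], [3.7, -3.31, 0, 0, 0, 0, -1]])

```text
clock: 2.2
position: [0.4345, -0.0885, 0.2397]
ee_rot: [0.0, 0.982, 0.188, 0.001]
contact_force: [0.3, -0.2, 0.1]
width: 0.0856
gripper_force: 0.0
```

Request:
servo_tool(increments=[[3.7, -3.31, 0, 0, 0, 0, -1], [3.7, -3.31, 0, 0, 0, 0, -1], [3.7, -3.31, 0, 0, 0, 0, -1], [3.7, -3.31, 0, 0, 0, 0, -1], [3.7, -3.31, 0, 0, 0, 0, -1]])

```text
clock: 2.7
position: [0.5454, 0.1339, 0.2395]
ee_rot: [0.0, 0.982, 0.188, 0.0]
contact_force: [0.8, -0.5, -0.2]
width: 0.0853
gripper_force: 0.0
```

Request:
servo_tool(increments=[[3.7, -3.31, 0, 0, 0, 0, -1], [3.7, -3.31, 0, 0, 0, 0, -1], [0, 0, 0, 0, 0, -8, -1], [0, 0, 0, 0, 0, -8, -1], [0, 0, 0, 0, 0, -8, -1]])

```text
clock: 3.2
position: [0.5892, 0.2213, 0.2388]
ee_rot: [0.0, 0.92, 0.391, -0.0]
contact_force: [0.7, 0.1, -0.1]
width: 0.0855
gripper_force: 0.0
```

Request:
servo_tool(increments=[[0, 0, 0, 0, 0, -8, -1], [0, 0, 0, 0, 0, -8, -1], [0, 0, 0, 0, 0, -6.3, -1], [0, 0, 0, 0, 0, 0, -1], [0, 0, 0, 0, 0, 0, -1]])

```text
clock: 3.7
position: [0.5892, 0.2206, 0.2392]
ee_rot: [0.0, 0.83, 0.558, -0.0]
contact_force: [0.5, 0.4, 0.7]
width: 0.0853
gripper_force: 0.0
```

```bash
cat >> h.py <<'E'
from scipy.spatial.transform import Rotation as Ro
def st():
    s=manip.get_state(); R=Ro.from_quat(np.roll(s['ee_rot'],-1)).as_matrix()
    print('t',round(s['clock'],2),'pos',s['position'].round(4),'xyaw',np.degrees(np.arctan2(R[1,0],R[0,0])).round(2),'z',R[:,2].round(4),'F',s['contact_force'].round(1),'w',round(s['width'],4),'g',round(s['gripper_force'],1)); return s,R
E
python3 - <<'E'
from h import *
st(); c=cal('wrist'); im=save('wrist','d.png')
T=c[2];print('cam',(-T[:3,:3].T@T[:3,3]).round(3),T[2,:3].round(3))
for l in('socket','foot','rim','manifold'):
    z={'socket':.104,'foot':.04,'rim':.075,'manifold':0}[l]
    print(l,[(np.round(x['at'],1).tolist(),round(x['p'],2),onz('wrist',x['at'],z,c).round(4)) for x in finder.tip_of(l,'wrist')][:3])
E
```

```text
t 3.7 pos [0.5892 0.2206 0.2392] xyaw 67.81 z [-0.e+00 -1.e-04 -1.e+00] F [0.5 0.4 0.7] w 0.0853 g 0.0
cam [0.62  0.296 0.374] [-0.121 -0.295 -0.948]
socket [([275.9, 191.1], 0.87, array([0.5866, 0.2265, 0.104 ]))]
foot [([275.9, 172.7], 0.86, array([0.5857, 0.2268, 0.04  ]))]
rim [([276.7, 182.6], 0.7, array([0.5866, 0.2258, 0.075 ])), ([454.1, 181.5], 0.6, array([0.7311, 0.1684, 0.075 ]))]
manifold [([275.2, 164.5], 0.98, array([0.5844, 0.227 , 0.    ]))]
```

View pics/d.png

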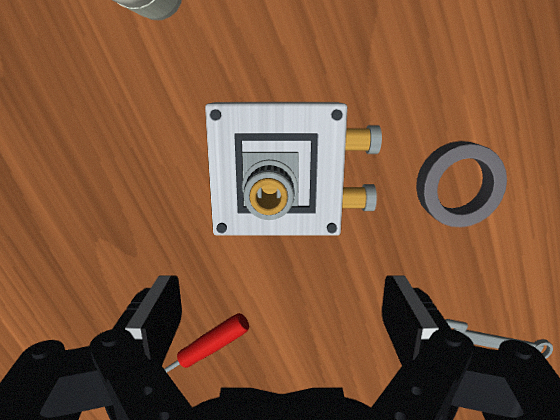

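The wrist view shows the block with corners at about (206,104), (346,102), (341,235) and (213,236). The mouth is near (268,195), off-centre toward the block's -x side.

```bash
python3 - <<'E'
from h import *
c=cal('wrist'); im=cv2.imread('pics/d.png')
W=np.array([onz('wrist',p,.04,c)[:2] for p in[(206,104),(346,102),(341.5,235),(213,236)]])
print(W.round(4),W.mean(0).round(4)); d=W[1]-W[0];e=W[2]-W[3]; yaw=np.degrees([np.arctan2(*d[::-1]),np.arctan2(*e[::-1])]);print(np.linalg.norm(d),np.linalg.norm(e),yaw)
Fm=np.array([onz('wrist',p,.046,c)[:2] for p in[(235.5,133.5),(317,133.5),(317,213.5),(236.5,213.5)]]);print('frame',Fm.mean(0).round(4))
hsv=cv2.cvtColor(im,cv2.COLOR_BGR2HSV); m=((hsv[...,0]>15)&(hsv[...,0]<30)&(hsv[...,1]>110)&(hsv[...,2]>90)).astype(np.uint8)
m[:165]=0;m[225:]=0;m[:,:235]=0;m[:,305:]=0
q=cv2.findNonZero(m)[:,0]; h=cv2.convexHull(q); el=cv2.fitEllipse(h); print(el, onz('wrist',el[0],.104,c))
for off in (0,): 
  P=onz('wrist',el[0],.104,c)[:2]-W.mean(0); a=np.radians(yaw.mean()); print('off x,y block mm',1000*np.array([P@[np.cos(a),np.sin(a)],P@[-np.sin(a),np.cos(a)]]))
# edge width check
A=onz('wrist',(el[0][0]-el[1][0]/2,el[0][1]),.104,c);B=onz('wrist',(el[0][0]+el[1][0]/2,el[0][1]),.104,c);print(np.linalg.norm(A-B))
v=im[160:235,230:310]; cv2.ellipse(im,el,(255,0,255),1); cv2.imwrite('pics/e.png',cv2.resize(im[150:240,225:325],(600,540),interpolation=cv2.INTER_CUBIC))
E
```

```text
[[0.5514 0.3097]
 [0.6693 0.2636]
 [0.6228 0.1422]
 [0.5017 0.1902]] [0.5863 0.2264]
0.1266525026611413 0.1302816938361243 [-21.3578561  -21.61736106]
frame [0.5861 0.2259]
((268.04248046875, 196.2817840576172), (36.068092346191406, 37.87337875366211), 92.87413024902344) [0.57928557 0.22488749 0.104     ]
off x,y block mm [-5.95150487 -3.9947016 ]
0.028403213189093977
```

View pics/e.png

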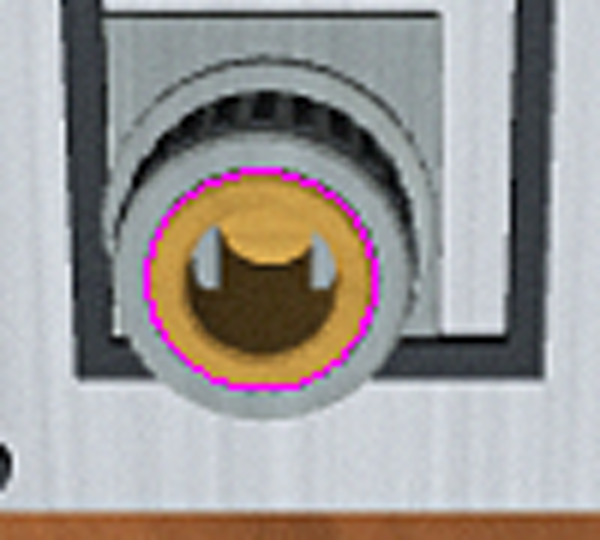

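Request:
servo_tool(increments=[[0, -1.08, 2, 0, 0, -0.7, -1], [0, 0, 3.5, 0, 0, 0, -1], [0, 0, 3.5, 0, 0, 0, -1], [0, 0, 3.5, 0, 0, 0, -1], [0, 0, 2.5, 0, 0, 0, -1]])

```text
clock: 4.45
position: [0.578, 0.2243, 0.087]
ee_rot: [-0.0, 0.826, 0.564, -0.001]
contact_force: [0.6, 1.4, -0.4]
width: 0.0855
gripper_force: 0.0
```

Request:
servo_tool(increments=[[0, 0, 0, 0, 0, 0, 0], [0, 0, 0, 0, 0, 0, 0.3], [0, 0, 0, 0, 0, 0, 0.6], [0, 0, 0, 0, 0, 0, 1], [0, 0, 0, 0, 0, 0, 1]], squeeze=40)

```text
clock: 4.95
position: [0.5804, 0.2251, 0.0916]
ee_rot: [0.001, 0.826, 0.564, 0.002]
contact_force: [-1.7, 0.5, 6.7]
width: 0.0384
gripper_force: 42.4
```

```bash
python3 - <<'E'
from h import *
st();save('wrist','f.png')
E
```

```text
t 4.95 pos [0.5804 0.2251 0.0916] xyaw 68.64 z [ 0.0039  0.0012 -1.    ] F [-1.7  0.5  6.7] w 0.0384 g 42.4
```

View pics/f.png

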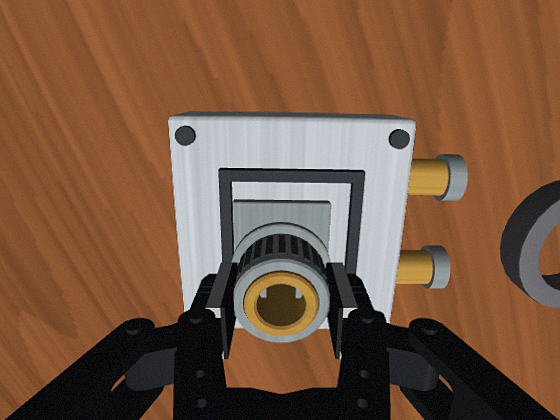

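The fingers hold the sleeve just above its rim. The mouth is at (281,303), and the jaws are forward. Now I pull down.

Request:
servo_tool(increments=[[0, 0, 0.25, 0, 0, 0, 1], [0, 0, 0.25, 0, 0, 0, 1], [0, 0, 0.25, 0, 0, 0, 1], [0, 0, 0.2, 0, 0, 0, 1], [0, 0, 0.1, 0, 0, 0, 1]], squeeze=60)

```text
clock: 5.5
position: [0.5804, 0.2251, 0.0795]
ee_rot: [0.0, 0.826, 0.564, 0.002]
contact_force: [-0.8, 1.5, 9.6]
width: 0.0384
gripper_force: 62.5
```

Request:
servo_tool(increments=[[0, 0, 0.1, 0, 0, 0, 1], [0, 0, 0.1, 0, 0, 0, 1], [0, 0, 0, 0, 0, 0, 1], [0, 0, 0, 0, 0, 0, 1], [0, 0, 0, 0, 0, 0, 1]])

```text
clock: 6.0
position: [0.5804, 0.2251, 0.0795]
ee_rot: [0.001, 0.826, 0.564, 0.002]
contact_force: [-2.0, 0.4, 12.4]
width: 0.0385
gripper_force: 62.9
```

Request:
servo_tool(increments=[[0, 0, -0.2, 0, 0, 0, 1], [0, 0, 0, 0, 0, 0, 0], [0, 0, 0, 0, 0, 0, -1], [0, 0, 0, 0, 0, 0, -1], [0, 0, 0, 0, 0, 0, -1]])

```text
clock: 6.5
position: [0.5788, 0.2244, 0.0783]
ee_rot: [-0.0, 0.826, 0.564, -0.001]
contact_force: [1.1, 0.1, -1.0]
width: 0.0832
gripper_force: 0.0
```

Request:
servo_tool(increments=[[0, 0, -3, 0, 0, 0, -1], [0, 0, -4, 0, 0, 0, -1], [0, 0, -4, 0, 0, 0, -1], [0, 0, -4, 0, 0, 0, -1], [0, 0, -1, 0, 0, 0, -1]])

```text
clock: 7.0
position: [0.5814, 0.2252, 0.2441]
ee_rot: [0.002, 0.826, 0.564, 0.004]
contact_force: [0.6, 1.0, -0.0]
width: 0.0855
gripper_force: 0.0
```

```bash
python3 - <<'E'
from h import *
st(); c=cal('wrist'); im=save('wrist','g.png')[...,::-1].copy()
hsv=cv2.cvtColor(im,cv2.COLOR_BGR2HSV); m=((hsv[...,0]>15)&(hsv[...,0]<30)&(hsv[...,1]>110)&(hsv[...,2]>90)).astype(np.uint8)
n,L,s,ce=cv2.connectedComponentsWithStats(m)
for i in range(1,n):
    if s[i,4]>300:
        h=cv2.convexHull(cv2.findNonZero((L==i).astype(np.uint8))); el=cv2.fitEllipse(h); print(s[i],np.round(el[0],1),np.round(el[1],1),onz('wrist',el[0],.104,c).round(4))
print('socket',[(np.round(x['at'],1),onz('wrist',x['at'],.104,c).round(4)) for x in finder.tip_of('socket','wrist')])
print('proj midgrip',proj('wrist',[.5804,.2251,.104],c))
cv2.imwrite('pics/h.png',cv2.resize(im[80:280,180:400],(660,600),interpolation=cv2.INTER_CUBIC))
E
```

```text
t 7.0 pos [0.5814 0.2252 0.2441] xyaw 68.65 z [ 0.0088  0.0021 -1.    ] F [ 0.6  1.  -0. ] w 0.0855 g 0.0
[352 132  25  22 481] [364.  142.5] [25.  29.4] [0.6568 0.2414 0.104 ]
[261 180  37  35 745] [278.6 196.9] [35.5 36.7] [0.5797 0.2249 0.104 ]
[348 191  24  19 424] [359.2 200.8] [23.5 35.4] [0.6391 0.198  0.104 ]
socket [(array([285.5, 193.9]), array([0.5857, 0.2252, 0.104 ]))]
proj midgrip [[279.37460681 196.30318264]]
```

View pics/h.png

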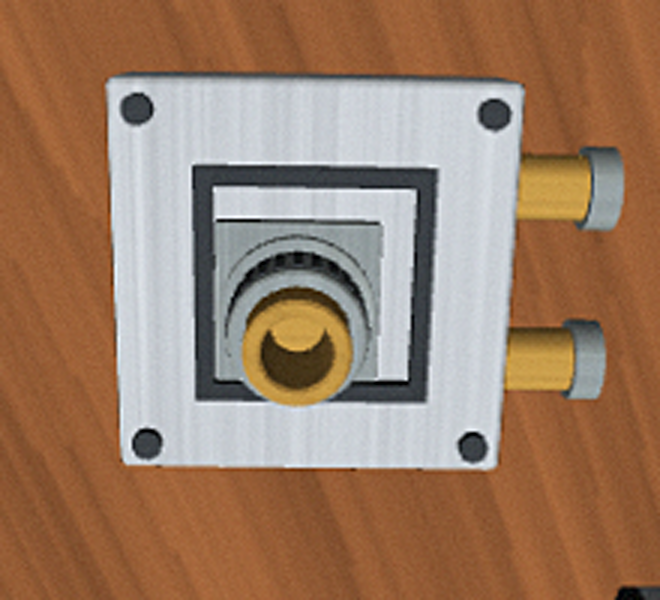

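The sleeve is back and stays there: the jaws are out of the bore and the mouth stands clear. Camera and mid-grip agree on the mouth at about (0.580, 0.225). Now I go to the gauge.

Request:
servo_tool(increments=[[-4.46, 1.06, 0, 0, 0, 0, -1], [-4.46, 1.06, 0, 0, 0, 0, -1], [-4.46, 1.06, 0, 0, 0, 0, -1], [-4.46, 1.06, 0, 0, 0, 0, -1], [-4.46, 1.06, 0, 0, 0, 0, -1]])

```text
clock: 7.6
position: [0.5455, -0.0038, 0.2362]
ee_rot: [-0.001, 0.826, 0.564, -0.002]
contact_force: [0.5, 0.2, 0.0]
width: 0.0855
gripper_force: 0.0
```

Request:
servo_tool(increments=[[-4.46, 1.06, 0, 0, 0, 0, -1], [-4.46, 1.06, 0, 0, 0, 0, -1], [-4.46, 1.06, 0, 0, 0, 0, -1], [-4.46, 1.06, 0, 0, 0, 0, -1], [-4.46, 1.06, 0, 0, 0, 0, -1]])

```text
clock: 8.1
position: [0.5138, -0.2305, 0.2362]
ee_rot: [-0.002, 0.826, 0.564, -0.001]
contact_force: [0.5, 0.2, 0.3]
width: 0.0856
gripper_force: 0.0
```

Request:
servo_tool(increments=[[-4.46, 1.06, 0, 0, 0, 0, -1], [-4.46, 1.06, 0, 0, 0, 0, -1], [0, 0, 0, 0, 0, -8.2, -1], [0, 0, 0, 0, 0, -8.2, -1], [0, 0, 0, 0, 0, 0, -1]])

```text
clock: 8.6
position: [0.5015, -0.32, 0.236]
ee_rot: [-0.003, 0.737, 0.675, -0.0]
contact_force: [0.4, 0.5, 0.2]
width: 0.0856
gripper_force: 0.0
```

```bash
python3 - <<'E'
from h import *
st(); c=cal('wrist'); im=save('wrist','i.png')
for l,z in(('case',.083),('gauge',.011),('blank',.011),('filter',.011),('rack',0)):
    print(l,[(np.round(x['at'],1).tolist(),round(x['p'],2),onz('wrist',x['at'],z,c).round(4)) for x in finder.tip_of(l,'wrist')][:3])
E
```

```text
t 8.6 pos [ 0.5015 -0.32    0.236 ] xyaw 84.96 z [-0.0039  0.0032 -1.    ] F [0.4 0.5 0.2] w 0.0856 g 0.0
case [([288.7, 189.3], 0.86, array([ 0.5067, -0.3189,  0.083 ])), ([404.1, 152.8], 0.77, array([ 0.6029, -0.2962,  0.083 ])), ([333.1, 300.6], 0.73, array([ 0.5393, -0.4298,  0.083 ]))]
gauge [([326.6, 264.7], 0.88, array([ 0.5414, -0.4299,  0.011 ])), ([287.2, 175.0], 0.8, array([ 0.5059, -0.3235,  0.011 ])), ([385.2, 142.4], 0.77, array([ 0.6071, -0.2983,  0.011 ]))]
blank [([290.9, 95.8], 0.97, array([ 0.516 , -0.2455,  0.011 ]))]
filter [([286.5, 13.9], 0.83, array([ 0.518 , -0.1721,  0.011 ]))]
rack [([284.4, 100.8], 0.77, array([ 0.5094, -0.25  ,  0.    ]))]
```

View pics/i.png

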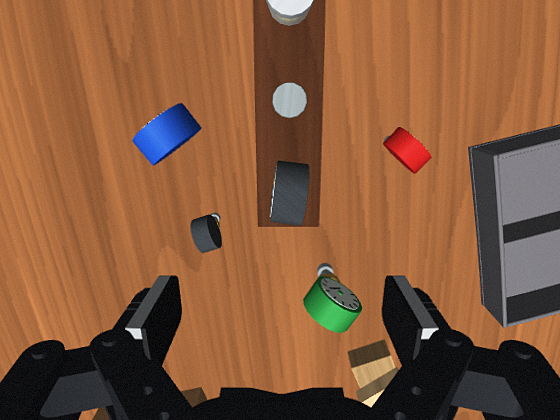

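```bash
python3 - <<'E'
from h import *
c=cal('wrist'); im=cv2.imread('pics/i.png')
g=cv2.cvtColor(im,cv2.COLOR_BGR2HSV); m=((g[...,1]<75)&(g[...,2]<95)).astype(np.uint8); m[:150]=0;m[235:]=0;m[:,:260]=0;m[:,315:]=0
n,L,s,_=cv2.connectedComponentsWithStats(m); i=1+np.argmax(s[1:,4]); print(s[i])
r=cv2.minAreaRect(cv2.findNonZero((L==i).astype(np.uint8))); b=cv2.boxPoints(r); print(r,b.tolist())
# right edge fit
for side in (0,1):
    P=[]
    for y in range(170,214):
        xs=np.where(L[y]==i)[0]; P.append((xs[-1]+.5 if side else xs[0]-.5,y))
    W=np.array([onz('wrist',p,.10 ,c)[:2] for p in P]); v=np.linalg.svd(W-W.mean(0))[2][0]; print(side,W.mean(0),np.degrees(np.arctan2(v[1],v[0])))
E
```

```text
[ 271  161   38   64 2013]
((290.09661865234375, 192.6388397216797), (34.34864044189453, 62.1567497253418), 4.969740867614746) [[270.2945556640625, 222.11256408691406], [275.67919921875, 160.1894989013672], [309.898681640625, 163.1651153564453], [304.5140380859375, 225.0881805419922]]
0 [ 0.49647861 -0.31577875] -101.02836203161095
1 [ 0.52299409 -0.31808734] -99.14403238742042
```

The dark gauge is at pixel (290,192) in the rack, yawed about -10°, with its dial to the left. The blank is at (290,100), the filter at (289,8) and the small look-alike at (206,233). Now I grasp.

Request:
servo_tool(increments=[[0.16, 0.64, 3, -0.2, -0.15, 5, -1], [0, 0, 4, 0, 0, 0, -1], [0, 0, 4, 0, 0, 0, -1], [0, 0, 4, 0, 0, 0, -1], [0, 0, 1.3, 0, 0, 0, -1]])

```text
clock: 9.4
position: [0.5074, -0.3173, 0.0719]
ee_rot: [-0.002, 0.766, 0.643, -0.001]
contact_force: [-0.7, 0.3, -0.1]
width: 0.0854
gripper_force: 0.0
```

Request:
servo_tool(increments=[[0, 0, 0, 0, 0, 0, 0], [0, 0, 0, 0, 0, 0, 0.5], [0, 0, 0, 0, 0, 0, 1], [0, 0, 0, 0, 0, 0, 1], [0, 0, 0, 0, 0, 0, 1]], squeeze=50)

```text
clock: 9.9
position: [0.5093, -0.3199, 0.0775]
ee_rot: [0.003, 0.766, 0.643, -0.0]
contact_force: [-2.8, 0.7, 6.7]
width: 0.0257
gripper_force: 50.1
```

```bash
python3 -c "
from h import *
st()"
```

```text
t 9.9 pos [ 0.5093 -0.3199  0.0775] xyaw 80.07 z [ 0.0031 -0.0045 -1.    ] F [-2.8  0.7  6.7] w 0.0257 g 50.1
```

Request:
servo_tool(increments=[[0, 0, -0.5, 0, 0, 0, 1], [0, 0, -1.5, 0, 0, 0, 1], [0, 0, -2, 0, 0, 0, 1], [0, 0, -2, 0, 0, 0, 1], [0, 0, -2, 0, 0, 0, 1]], squeeze=60)

```text
clock: 10.4
position: [0.5097, -0.3192, 0.1567]
ee_rot: [0.002, 0.766, 0.643, 0.001]
contact_force: [-0.7, 0.5, -1.8]
width: 0.0251
gripper_force: 58.8
```

Request:
servo_tool(increments=[[0, 0, -2.5, 0, 0, 0, 1], [0, 0, -2.5, 0, 0, 0, 1], [0, 0, -2, 0, 0, 0, 1], [0, 0, 0, 0, 0, 0, 1], [0, 0, 0, 0, 0, 0, 1]])

```text
clock: 10.9
position: [0.5092, -0.3189, 0.2256]
ee_rot: [0.002, 0.766, 0.643, 0.0]
contact_force: [-0.2, 0.6, -1.5]
width: 0.0252
gripper_force: 58.9
```

```bash
python3 - <<'E'
from h import *
s,R=st(); c=cal('wrist'); save('wrist','j.png')
for l in('case','gauge'): print(l,[(np.round(x['at'],1).tolist(),round(x['p'],2)) for x in finder.tip_of(l,'wrist')][:3])
p=s['position']; print('pred',proj('wrist',[p+R@[0,0,.0665],p+R@[0,0,-.0055]],c).round(1))
E
```

```text
t 10.9 pos [ 0.5092 -0.3189  0.2256] xyaw 80.04 z [ 0.0036 -0.0031 -1.    ] F [-0.2  0.6 -1.5] w 0.0252 g 58.9
case [([396.5, 145.4], 0.94), ([150.0, 148.0], 0.8), ([280.2, 299.8], 0.76)]
gauge [([375.8, 134.8], 0.88), ([279.4, 230.3], 0.78), ([173.5, 135.9], 0.73)]
pred [[281.9 229.7]
 [282.1 294.8]]
```

View pics/j.png

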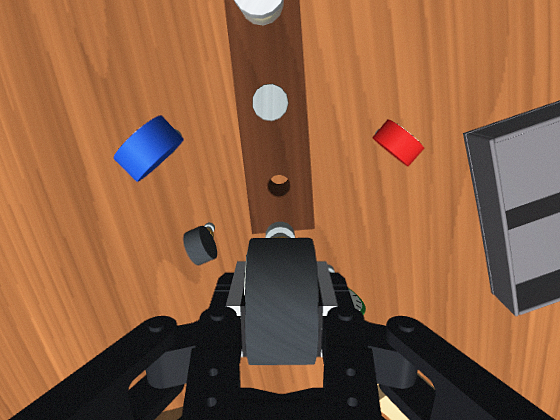

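The gauge is held upright between the pads, and its plug tip shows at about (280,229), as predicted (282,230). The rack hole at (279,185) is empty. I carry it over.

```bash
python3 - <<'E'
from h import *
s,R=st(); c=cal('wrist'); im=cv2.imread('pics/j.png')
print(im[214:246,280].tolist())
p=s['position']; print(proj('wrist',[p+R@[a,0,b] for a,b in((.0075,.0665),(.0088,.0635),(.0088,.0545),(.013,.0325))],c).round(1))
print(im[231,262:300].sum(1).tolist())
E
```

```text
t 11.05 pos [ 0.5085 -0.3185  0.2241] xyaw 80.04 z [ 8.0e-04 -1.1e-03 -1.0e+00] F [-0.6 -0.3 -2.3] w 0.0252 g 58.9
[[40, 61, 106], [35, 54, 101], [41, 60, 101], [37, 61, 100], [36, 58, 98], [37, 59, 102], [41, 61, 106], [50, 64, 95], [76, 74, 68], [71, 72, 67], [70, 70, 66], [62, 63, 60], [77, 80, 74], [190, 188, 178], [211, 207, 199], [203, 200, 189], [203, 201, 190], [209, 207, 198], [174, 176, 164], [50, 48, 45], [70, 70, 66], [72, 72, 66], [53, 66, 72], [29, 68, 94], [28, 20, 17], [31, 29, 25], [29, 27, 29], [25, 27, 20], [31, 26, 25], [34, 34, 30], [31, 28, 25], [36, 35, 31]]
[[281.9 218.1]
 [282.  217.8]
 [282.  223.3]
 [282.  231.2]]
[209, 205, 221, 239, 278, 258, 319, 502, 637, 613, 599, 593, 598, 606, 620, 610, 612, 620, 614, 604, 605, 624, 611, 602, 598, 606, 611, 619, 628, 411, 174, 192, 329, 431, 406, 401, 404, 393]
```

Request:
servo_tool(increments=[[4.57, -0.2, 0, 0, 0, 0, 1], [4.57, -0.2, 0, 0, 0, 0, 1], [4.57, -0.2, 0, 0, 0, 0, 1], [4.57, -0.2, 0, 0, 0, 0, 1], [4.57, -0.2, 0, 0, 0, 0, 1]])

```text
clock: 11.55
position: [0.5383, -0.0904, 0.2239]
ee_rot: [0.001, 0.766, 0.643, -0.0]
contact_force: [0.3, -0.4, -2.7]
width: 0.0258
gripper_force: 58.8
```

Request:
servo_tool(increments=[[4.57, -0.2, 0, 0, 0, 0, 1], [4.57, -0.2, 0, 0, 0, 0, 1], [4.57, -0.2, 0, 0, 0, 0, 1], [4.57, -0.2, 0, 0, 0, 0, 1], [4.57, -0.2, 0, 0, 0, 0, 1]])

```text
clock: 12.05
position: [0.5679, 0.1364, 0.2232]
ee_rot: [0.002, 0.766, 0.643, -0.001]
contact_force: [1.3, -0.9, -1.8]
width: 0.0254
gripper_force: 58.8
```

Request:
servo_tool(increments=[[4.57, -0.2, 0, 0, 0, 0, 1], [4.57, -0.2, 0, 0, 0, 0, 1], [0, 0, 0, 0, 0, 0, 1], [0, 0, 0, 0, 0, 0, 1], [0, 0, 0, 0, 0, 0, 1]])

```text
clock: 12.55
position: [0.5799, 0.2243, 0.2233]
ee_rot: [0.002, 0.766, 0.643, -0.001]
contact_force: [0.3, -0.6, -2.7]
width: 0.0255
gripper_force: 58.8
```

```bash
python3 - <<'E'
from h import *
s,R=st(); p=s['position']; t=p+R@[0,0,.0665]; print('tip',t.round(4)); d=np.array([.580,.225,.11])-t; print('delta tool cm',(R.T@d*100).round(2))
E
```

```text
t 12.55 pos [0.5799 0.2243 0.2233] xyaw 80.03 z [ 0.0011 -0.0045 -1.    ] F [ 0.3 -0.6 -2.7] w 0.0255 g 58.8
tip [0.5799 0.224  0.1568]
delta tool cm [ 0.12 -0.02  4.68]
```

Request:
servo_tool(increments=[[0.25, 0, 1.5, 0, 0, 0, 1], [0, 0, 1.5, 0, 0, 0, 1], [0, 0, 0.8, 0, 0, 0, 1], [0, 0, 0, 0, 0, 0, 1], [0, 0, 0, 0, 0, 0, 1]])

```text
clock: 13.05
position: [0.5812, 0.2268, 0.1867]
ee_rot: [0.002, 0.766, 0.643, 0.0]
contact_force: [0.8, -0.2, -1.0]
width: 0.0257
gripper_force: 58.8
```

```bash
python3 - <<'E'
from h import *
s,R=st(); p=s['position']; c=cal('wrist'); im=save('wrist','k.png')[...,::-1].copy()
print('pos2',manip.get_state()['position'].round(4),'tip',(p+R@[0,0,.0665]).round(4))
th=np.linspace(0,2*np.pi,60); 
print('proj mouth',proj('wrist',[.580,.225,.104],c).round(1),'tip',proj('wrist',p+R@[0,0,.0665],c).round(1))
cv2.imwrite('pics/l.png',cv2.resize(im[190:270,230:330],(800,600)[:2] if 0 else (750,600),interpolation=cv2.INTER_CUBIC))
E
```

```text
t 13.05 pos [0.5812 0.2268 0.1867] xyaw 79.98 z [ 0.0035 -0.0031 -1.    ] F [ 0.8 -0.2 -1. ] w 0.0257 g 58.8
pos2 [0.5815 0.2271 0.187 ] tip [0.5815 0.2266 0.1202]
proj mouth [[280.  222.8]] tip [[282.  229.7]]
```

View pics/l.png

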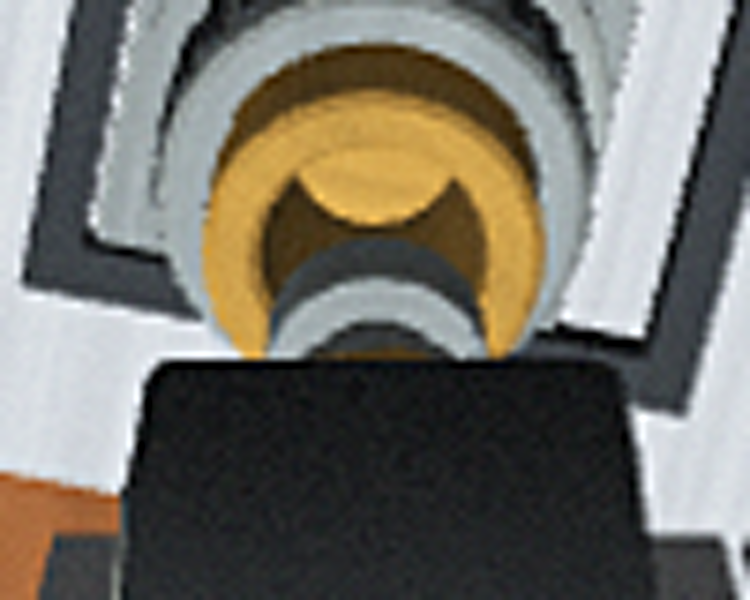

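The crop shows the plug tip (front edge at crop (378,237), over the bore at crop (375,250)) lined up with the open bore to within about 0.5 mm. I lower it gently.

Request:
servo_tool(increments=[[0, -0.03, 0.6, 0, 0, 0, 1], [0, 0, 0.5, 0, 0, 0, 1], [0, 0, 0.4, 0, 0, 0, 1], [0, 0, 0.3, 0, 0, 0, 1], [0, 0, 0.1, 0, 0, 0, 1]])

```text
clock: 13.6
position: [0.5805, 0.2275, 0.1668]
ee_rot: [0.002, 0.766, 0.643, -0.0]
contact_force: [-0.2, 0.0, -0.7]
width: 0.0254
gripper_force: 58.8
```

Request:
servo_tool(increments=[[0, 0, 0.3, 0, 0, 0, 1], [0, 0, 0.4, 0, 0, 0, 1], [0, 0, 0.4, 0, 0, 0, 1], [0, 0, 0.4, 0, 0, 0, 1], [0, 0, 0.3, 0, 0, 0, 1]])

```text
clock: 14.1
position: [0.5806, 0.2275, 0.1488]
ee_rot: [0.002, 0.766, 0.643, -0.0]
contact_force: [0.3, -0.5, -2.4]
width: 0.0252
gripper_force: 58.8
```

Request:
servo_tool(increments=[[0, 0, 0.3, 0, 0, 0, 1], [0, 0, 0.3, 0, 0, 0, 1], [0, 0, 0.15, 0, 0, 0, 1], [0, 0, 0.1, 0, 0, 0, 1], [0, 0, 0.1, 0, 0, 0, 1]])

```text
clock: 14.6
position: [0.5808, 0.2275, 0.1401]
ee_rot: [0.002, 0.766, 0.643, 0.0]
contact_force: [-1.2, -0.3, 3.4]
width: 0.0252
gripper_force: 59.2
```

Now at the trip pin. I push gently in small steps.

Request:
servo_tool(increments=[[0, 0, 0.1, 0, 0, 0, 1], [0, 0, 0.1, 0, 0, 0, 1], [0, 0, 0.05, 0, 0, 0, 1], [0, 0, 0, 0, 0, 0, 1], [0, 0, 0, 0, 0, 0, 1]])

```text
clock: 15.1
position: [0.5809, 0.2275, 0.1398]
ee_rot: [0.003, 0.766, 0.643, 0.001]
contact_force: [-3.1, -1.2, 11.2]
width: 0.0255
gripper_force: 60.3
```

Request:
servo_tool(increments=[[0, 0, 0.08, 0, 0, 0, 1], [0, 0, 0.06, 0, 0, 0, 1], [0, 0, 0.05, 0, 0, 0, 1], [0, 0, 0, 0, 0, 0, 1], [0, 0, 0, 0, 0, 0, 1]])

```text
clock: 15.6
position: [0.5811, 0.2275, 0.1365]
ee_rot: [0.003, 0.766, 0.643, 0.001]
contact_force: [-1.9, -1.9, 5.3]
width: 0.0253
gripper_force: 59.8
```

Request:
servo_tool(increments=[[0, 0, 0.08, 0, 0, 0, 1], [0, 0, 0.08, 0, 0, 0, 1], [0, 0, 0, 0, 0, 0, 1], [0, 0, 0, 0, 0, 0, 1], [0, 0, 0, 0, 0, 0, 1]])

```text
clock: 16.1
position: [0.5813, 0.2276, 0.1364]
ee_rot: [0.003, 0.766, 0.643, 0.001]
contact_force: [-3.6, -1.7, 12.9]
width: 0.0255
gripper_force: 60.7
```

```bash
python3 - <<'E'
from h import *
st(); a=optics.get_image('scene'); w=optics.get_image('wrist')
cv2.imwrite('pics/m.png',np.hstack([cv2.resize(a[140:260,290:400],(366,400),interpolation=cv2.INTER_CUBIC),cv2.resize(w[120:300,190:370],(400,400),interpolation=cv2.INTER_CUBIC)])[...,::-1])
E
```

```text
t 16.1 pos [0.5813 0.2276 0.1364] xyaw 80.05 z [ 0.0055 -0.0025 -1.    ] F [-3.6 -1.7 12.9] w 0.0255 g 60.7
```

View pics/m.png

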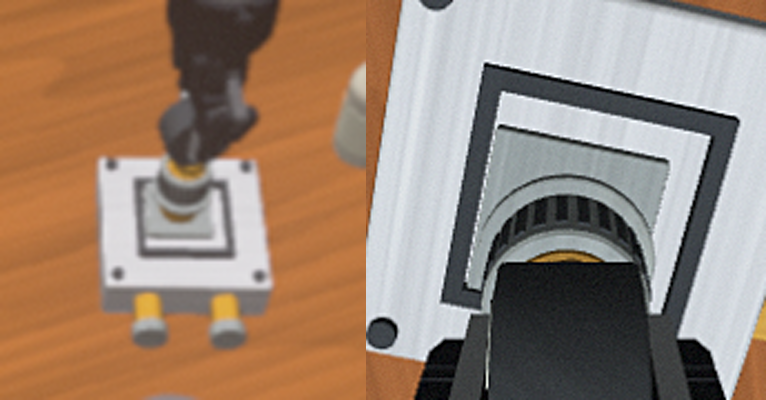

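The gauge is on its hard stop at the home height, and the sleeve is forward, with brass visible below it in the scene view. Now I let go and back off.

Request:
servo_tool(increments=[[0, 0, -0.2, 0, 0, 0, 1], [0, 0, -0.1, 0, 0, 0, 0.4], [0, 0, 0, 0, 0, 0, -0.3], [0, 0, 0, 0, 0, 0, -1], [0, 0, 0, 0, 0, 0, -1]])

```text
clock: 16.7
position: [0.5808, 0.2276, 0.1365]
ee_rot: [0.002, 0.766, 0.643, 0.0]
contact_force: [0.7, -1.4, 1.3]
width: 0.0678
gripper_force: 0.0
```

Request:
servo_tool(increments=[[0, 0, -1, 0, 0, 0, -1], [0, 0, -3, 0, 0, 0, -1], [0, 0, -4, 0, 0, 0, -1], [0, 0, -4, 0, 0, 0, -1], [0, 0, -2, 0, 0, 0, -1]])

```text
clock: 17.2
position: [0.5818, 0.2284, 0.2819]
ee_rot: [0.004, 0.766, 0.643, 0.003]
contact_force: [0.0, 0.7, -0.1]
width: 0.0855
gripper_force: 0.0
```

```bash
python3 - <<'E'
from h import *
st(); c=cal('wrist'); a=optics.get_image('scene'); w=optics.get_image('wrist')
print('expected case (home)',proj('scene',[.5805,.2255,.142]).round(1),proj('wrist',[.5805,.2255,.142],c).round(1))
for n in('scene','wrist'): print(n,[(np.round(x['at'],1).tolist(),round(x['p'],2)) for x in finder.tip_of('case',n)][:6])
cv2.imwrite('pics/n.png',np.hstack([cv2.resize(a[140:260,290:400],(366,400),interpolation=cv2.INTER_CUBIC),cv2.resize(w[80:300,170:390],(400,400),interpolation=cv2.INTER_CUBIC)])[...,::-1])
E
```

```text
t 17.2 pos [0.5818 0.2284 0.2819] xyaw 80.05 z [ 0.01   -0.0012 -0.9999] F [ 0.   0.7 -0.1] w 0.0855 g 0.0
expected case (home) [[347.4 179.3]] [[279.1 198.8]]
scene [([347.6, 179.2], 0.89), ([83.3, 264.0], 0.81), ([146.9, 277.6], 0.58), ([142.8, 201.6], 0.54)]
wrist [([276.8, 197.9], 0.96)]
```

View pics/n.png

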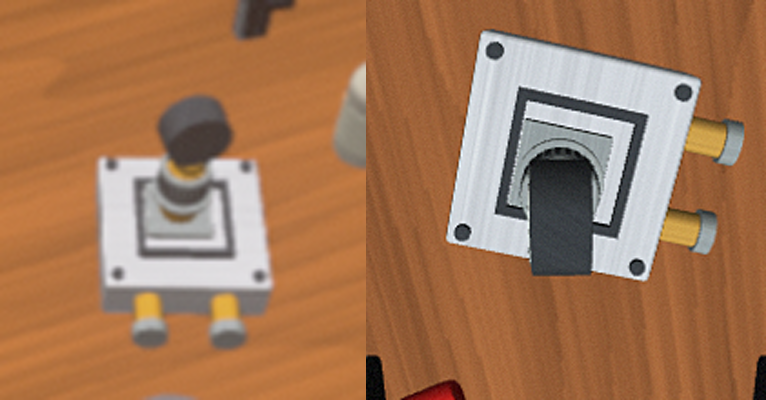

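The gauge stands upright with its case at the expected home pixel: scene (347.6,179.2) against (347.4,179.3) predicted. The sleeve is forward and the gripper is clear, so I hand the job in.

```bash
python3 -c "
from rig import manip
print(manip.sign_off())"
```

```text
the job is handed in; nothing more can be done
None
```

The gauge is locked in the manifold coupler: collar home on the mouth, sleeve sprung forward, gripper clear. The job was handed in about 16 s after the first move; the highest contact force read while fitting the gauge was about 13 N.

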